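# Fetch the lizard skeleton from the crowded storage tray

## Robot

A 6-joint arm with a two-finger parallel gripper is mounted at the origin on the work surface. World frame = base frame: x ahead of the robot, y to its left, z up, the work surface at z = 0. Lengths are in m, angles in rad, forces in N, time in s.
With the tool pointing down it reaches from about 0.3 to 0.775 m from the base axis. Payload 14.6 kg.
Tool frame: the origin (TCP) lies on the centre line of the jaws, within the pads' length; the fingertips stand 19 mm ahead of it and the grasp point (between the pads) is the TCP; y points along the fingers, x is the direction in which the jaws open and shut, and the axes are right-handed (so a half turn about y gives the same grasp; the last joint's range is limited). The gripper opens to 94 mm and grips with 3 to 60 N. Pads are 16 mm wide; open, the fingers measure 119 mm over their backs; the gripper's body (75 mm by 177 mm) begins 78 mm behind the grasp point.
Start: joints at [1.074, 0.3, 1.521, -0, 1.321, -0.067], TCP at [0.229, 0.5, 0.224] pointing down, gripper open.
Joint ranges: [-3.03, 3.03], [-0.79, 2.21], [0.23, 2.52], [-1.04, 4.18], [0, 3.07], [-2.55, 2.55]. Speed limits (rad/s): [2.22, 2.22, 2.57, 3.14, 3.14, 3.14].

## Interface

Orientations are given as [roll, pitch, yaw] about the fixed x, y, z axes, in that order (R = Rz(yaw) Ry(pitch) Rx(roll)).
In Python, from station import ctrl, optics gives the robot as it stands.
- The arm moves only by the tool jog_arm, never from a script. Its argument "targets" is a list of rows, each a list of 3 entries, a list of its own where there are three numbers: the finger opening in cm, from 0 to 9.4, then the shift along the tool's x, y, z in cm, then the turn about the tool's y in rad. A call has 1 to 10 rows; each row is the pose to reach, as a shift and turn from the pose commanded when the call began, along the tool's axes at that moment; what a row does not reach only later rows make up. A row lasts 1/10 s, in which the tool goes at most 50 mm and 8.59 degrees, less where a joint would pass 70% of its speed; a pose out of reach is approached as far as the arm can. A call with a gripper value outside its range is refused whole. The fingers move at their own pace and stop on an object; "grip_force" is the grip in N (left out, the last holds). Time passes only in rows, so rows that repeat a pose let the fingers close. It gives the time, the measured TCP pose, the force and the opening at its end, in the units of the state.
- ctrl.get_obs(): the state, without advancing time (a new reading comes with each control period).
- optics.camera(name): name is "scene" or "top"; returns a dict with "img" (384x512x3 uint8, red, green, blue), "range_z" (384x512 float32, m along the optical axis (not along the pixel's ray), 0 where there is no reading), "camera_matrix" (3x3 intrinsics, pixels), "world_to_cam" (4x4, takes a point from world to camera coordinates). Camera axes: x right, y up, looking along -z (the intrinsics and any distortion apply to the point x, -y, -z); pixel columns grow to the right and rows downward; lengths in m; the calibration is good to about 2 mm. A picture is of the moment at which its call begins.
- ctrl.hand_in(): hands the job in, once; it reports no verdict.
The state is a dict: "time_s": time; "qpos": joint angles; "joint_vel": joint speeds; "tau": joint torques, N m; "ee_pos": TCP position; "eef_rot": TCP orientation; "force": force on the tool from outside, world axes, zero at the start; "moment": the same for the moment, N m; "grip_width": finger opening in m.
Only numpy, scipy, OpenCV 4.12 (cv2) and the standard library are available. Lean on these libraries where they do the work, as an engineer would, in place of code of your own. Each camera call takes 0.05 s, during which the arm holds its last target. There are 200 camera calls.

## Task

The lizard skeleton on its black board is hemmed in by a jar, a bottle and a tin in the plywood tray: first stand all three of these on the cork mat, then lift the lizard board out and lay it on the grey plinth, centred and lined up with it lengthwise. When it lies there, stand the jar, the bottle and the tin back in the tray, each on the very spot where it stood at the start. Keep all three upright throughout, and do not disturb the turtle board or the two little pots in the tray.

Things in the scene. Friction and masses are not known exactly. Their poses are not given: they have to be found in the camera images.
- jar: clear glass specimen jar with a black screw lid, a plain upright cylinder 44 mm in diameter and 76 mm tall, about 0.16 kg; origin at the centre of its underside, z up along its axis. One of the three things in the way.
- bottle: amber glass bottle, upright cylinder 34 mm in diameter up to 56 mm, then a shoulder and a white cap 24 mm in diameter, 82 mm tall in all, about 0.11 kg; origin at the centre of its underside, z up. One of the three things in the way.
- tin: plain aluminium tin, upright cylinder 39 mm in diameter and 72 mm tall, about 0.13 kg; origin at the centre of its underside, z up. One of the three things in the way.
- lizard_board: black board 120 x 45 mm and 14 mm thick, with a bone-coloured lizard skeleton (skull, ribs, legs, long curved tail) fixed on top, 27 mm high in all, about 0.12 kg; the skeleton keeps within 19 mm of the centre line; grip the board over its 45 mm width. Origin at the centre of the underside, x along the 120 mm length (skull towards -x), z up. It lies in mid-tray, along the tray's y.
- tray: open plywood tray fixed to the bench, 220 mm (x) by 270 mm (y) outside, walls 5 mm thick and 22 mm high, floor 5 mm thick; origin at the centre of its underside, x away from the robot. Jar, bottle and tin stand in it close round the lizard board in any arrangement: two on its near side, 76 mm apart in y, one at the middle of its far side, each about 58 mm from it in x.
- cork_mat: cork mat fixed on the bench, 240 mm (x) by 120 mm (y), 4 mm thick: the side area, on the left or the right of the tray; origin at the centre of its underside.
- plinth: flat grey rectangular plinth fixed on the bench, 150 mm (x) by 75 mm (y), 12 mm high, on the other side of the tray from the cork mat; origin at the centre of its underside, x along its length. The lizard board goes on top, either end first.
- turtle_board: another black board of 120 x 45 x 14 mm, with a round-shelled turtle skeleton on it, 24 mm high in all, lying loose on the bench outside the tray: leave it alone. Origin at the centre of its underside, x along its length.
- round_pot: closed white round pot 30 mm in diameter and 20 mm tall, loose in a far corner of the tray: leave it alone. Origin at the centre of its underside.
- square_pot: closed translucent pale-grey square pot 30 x 30 mm and 20 mm tall, loose in the other far corner of the tray: leave it alone. Origin at the centre of its underside.
There are look-alikes about, which are no part of the job. Of the things shaped like the jar, the clear one is meant. What is shaped like the lizard_board but blue is not meant.

How it is judged:
By the outcome, as a careful person would: the job done as asked, in the order asked, and still so for the second after the job is handed in, with the robot touching nothing.
It also fails if it takes over 147 s, if anything falls off the work surface, if the arm or the gripper's body presses on something with over 40 N, if the wrist force passes 120 N, or if a joint passes its speed limit or range.

## Working session

There is one attempt and no reset: what is moved stays moved. The work goes in short steps, Python scripts to look and compute and a tool call to move; the robot and the scene stay as the last step left them, time stands still between calls to the robot, and variables do not carry over. Pictures are saved under pics/ and viewed, about 12 in all and at most 16, crops included, and the job is handed in when it is done.

Besides the shell and the picture viewer there is one more tool, called in YAML: its name, and indented under it one key for each argument. jog_arm: Moves the arm, as the interface text tells. Its arguments: {"type":"object","properties":{"targets":{"type":"array","items":{"type":"array"}},"grip_force":{"type":"number"}},"required":["targets"]}

```bash
mkdir -p pics; ls; cat > h.py <<'E'
import numpy as np, cv2
from station import ctrl, optics
def cap(name):
    c=optics.camera(name); np.savez('%s.npz'%name,**c); return c
def load(name): return dict(np.load('%s.npz'%name))
def world(c,u,v,z=None):
    K=c['camera_matrix'];W=np.linalg.inv(c['world_to_cam'])
    r=np.array([(u-K[0,2])/K[0,0],-(v-K[1,2])/K[1,1],-1.])
    o=W[:3,3]; d=W[:3,:3]@r
    if z is None: return o+d*c['range_z'][int(round(v)),int(round(u))]
    return o+d*(z-o[2])/d[2]
def save(img,fn,s=1):
    cv2.imwrite('pics/'+fn,cv2.resize(img[...,::-1],None,fx=s,fy=s,interpolation=cv2.INTER_CUBIC))
E
python3 - <<'E'
from h import *
print(ctrl.get_obs())
for n in('top','scene'):
    c=cap(n); save(c['img'],n+'0.png',1.5); print(n,c['camera_matrix'].tolist(),np.linalg.inv(c['world_to_cam']).round(3).tolist(),[k for k in c])
E
```

```text
pics
{'time_s': 0.0, 'qpos': array([ 1.07437208e+00,  3.00457887e-01,  1.52159424e+00,  1.15273190e-05,
        1.32072688e+00, -6.65713051e-02]), 'joint_vel': array([-0.00040567, -0.00066746,  0.00080231,  0.00073405,  0.00040331,
       -0.00043252]), 'tau': array([-7.22091572e-04, -5.31816244e+01, -3.52737486e+01,  7.07612699e-02,
        2.44102604e-02, -1.26536997e-04]), 'ee_pos': array([0.22907038, 0.49974839, 0.22388801]), 'eef_rot': array([-1.57070627e+00,  1.18297728e-03,  1.14094058e+00]), 'force': array([-0.35876313,  0.81093402,  0.12822792]), 'moment': array([ 0.00652299, -0.00485658,  0.04109559]), 'grip_width': 0.09393362399775658}
top [[416.82535212459493, 0.0, 262.55035513494715], [0.0, 416.82535212459493, 189.71693895483332], [0.0, 0.0, 1.0]] [[-0.011, 0.995, -0.095, 0.353], [-1.0, -0.011, -0.002, -0.027], [-0.003, 0.095, 0.995, 1.16], [0.0, 0.0, 0.0, 1.0]] ['img', 'range_z', 'camera_matrix', 'world_to_cam']
scene [[390.4897083051026, 0.0, 259.89105655227326], [0.0, 390.4897083051026, 198.4644440122161], [0.0, 0.0, 1.0]] [[0.104, -0.674, 0.732, 1.216], [0.994, 0.087, -0.06, -0.073], [-0.023, 0.734, 0.679, 0.73], [0.0, 0.0, 0.0, 1.0]] ['img', 'range_z', 'camera_matrix', 'world_to_cam']
```

View pics/top0.png

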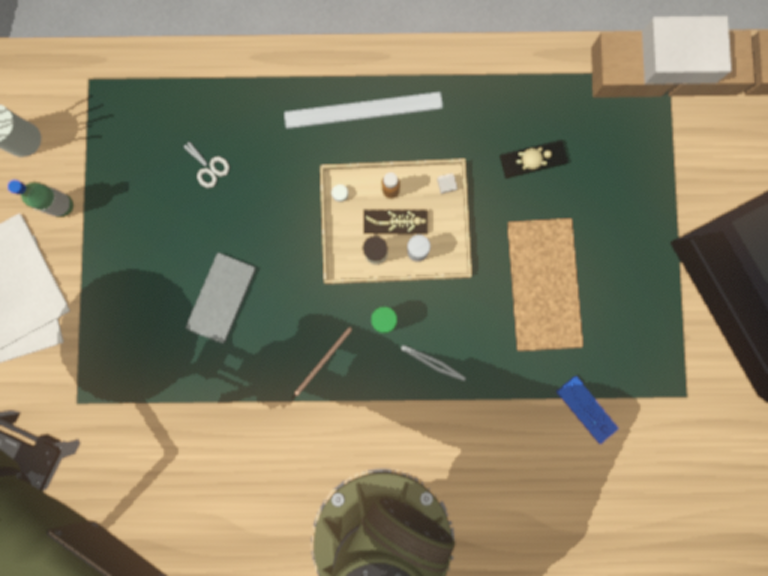

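View pics/scene0.png

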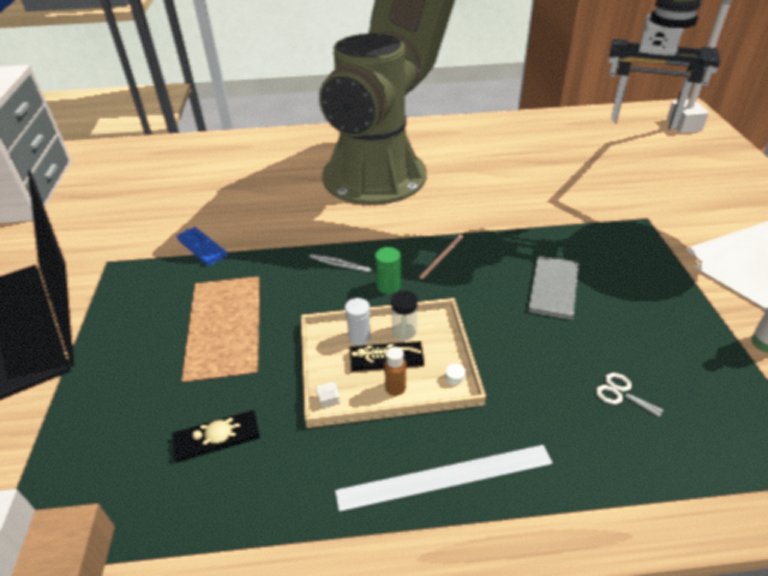

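The top view shows the tray at the centre: black-lidded jar at (375,249), tin (418,247), bottle (390,184), lizard board (395,221). The plinth is at left (221,296) and the mat at right (545,284), in 1.5x pixels. The scene view agrees. I'll take an enlarged crop for accuracy.

```bash
python3 - <<'E'
from h import *
c=load('top'); im=c['img']
save(im[100:194,208:320],'tray.png',7)
save(im[140:240,118:178],'plinth.png',6)
# world map from range
h,w=im.shape[:2]; K=c['camera_matrix'];W=np.linalg.inv(c['world_to_cam'])
v,u=np.mgrid[:h,:w]; d=c['range_z']
P=np.stack([(u-K[0,2])/K[0,0]*d,-(v-K[1,2])/K[1,1]*d,-d],-1)@W[:3,:3].T+W[:3,3]
np.save('P.npy',P)
def rect(m,n):
    p=P[m]; xy=p[:,:2].astype(np.float32); r=cv2.minAreaRect(xy); print(n,m.sum(),np.round(p.mean(0),4),'z',np.round(np.percentile(p[:,2],[5,50,95]),4),'rect',np.round(r[0],4),np.round(r[1],4),round(r[2],1))
def box(u0,u1,v0,v1): return (u>=u0)&(u<u1)&(v>=v0)&(v<v1)
Z=P[...,2]; T=box(214,315,105,190)
for z0,z1,n in((.06,.12,'tall'),):
    k,l=cv2.connectedComponents((T&(Z>z0)).astype(np.uint8))
    for i in range(1,k): rect(l==i,n)
hsv=cv2.cvtColor(im,cv2.COLOR_RGB2HSV)
rect(box(335,390,143,236)&(Z>.001)&(hsv[...,2]>100),'mat')
rect(box(122,174,165,232)&(Z>.006)&(Z<.03),'plinth')
rect(box(240,288,136,160)&(Z>.013)&(Z<.05),'lizard')
rect(T&(Z>.015),'tray')
rect(box(218,238,120,136)&(Z>.015),'rpot');rect(box(290,306,115,130)&(Z>.015),'sqpot')
rect(box(245,268,200,225)&(Z>.03),'green')
E
```

```text
tall 1 [ 0.3532 -0.0274  1.1596] z [1.1596 1.1596 1.1596] rect [ 0.3532 -0.0274] [0. 0.] 0.0
tall 1 [ 0.3532 -0.0274  1.1596] z [1.1596 1.1596 1.1596] rect [ 0.3532 -0.0274] [0. 0.] 0.0
tall 1 [ 0.3532 -0.0274  1.1596] z [1.1596 1.1596 1.1596] rect [ 0.3532 -0.0274] [0. 0.] 0.0
tall 1 [ 0.3532 -0.0274  1.1596] z [1.1596 1.1596 1.1596] rect [ 0.3532 -0.0274] [0. 0.] 0.0
tall 1 [ 0.3532 -0.0274  1.1596] z [1.1596 1.1596 1.1596] rect [ 0.3532 -0.0274] [0. 0.] 0.0
tall 1 [ 0.3532 -0.0274  1.1596] z [1.1596 1.1596 1.1596] rect [ 0.3532 -0.0274] [0. 0.] 0.0
tall 125 [ 0.6367 -0.0204  0.0854] z [0.0609 0.0837 0.0887] rect [ 0.5036 -0.0191] [0.0323 0.3007] 89.6
tall 1 [ 0.3532 -0.0274  1.1596] z [1.1596 1.1596 1.1596] rect [ 0.3532 -0.0274] [0. 0.] 0.0
tall 1 [ 0.3532 -0.0274  1.1596] z [1.1596 1.1596 1.1596] rect [ 0.3532 -0.0274] [0. 0.] 0.0
tall 1 [ 0.3532 -0.0274  1.1596] z [1.1596 1.1596 1.1596] rect [ 0.3532 -0.0274] [0. 0.] 0.0
tall 1 [ 0.3532 -0.0274  1.1596] z [1.1596 1.1596 1.1596] rect [ 0.3532 -0.0274] [0. 0.] 0.0
tall 1 [ 0.3532 -0.0274  1.1596] z [1.1596 1.1596 1.1596] rect [ 0
[... 1643 characters left out ...]
3025  0.0086] z [0.0014 0.0039 0.0075] rect [ 0.458  -0.1946] [0.2445 0.3437] 2.6
plinth 1493 [0.4426 0.2958 0.0119] z [0.0082 0.0118 0.0154] rect [0.4502 0.3032] [0.1359 0.1749] 82.3
lizard 702 [ 0.5803 -0.0269  0.0196] z [0.0154 0.0191 0.0256] rect [ 0.5812 -0.0274] [0.1172 0.0463] 89.0
tray 2261 [ 0.5771 -0.0278  0.0494] z [0.0167 0.0225 0.0832] rect [ 0.5233 -0.0295] [0.3399 0.2702] 1.7
rpot 93 [0.6316 0.0731 0.0368] z [0.0209 0.0246 0.0287] rect [0.5037 0.0196] [0.314  0.0288] 22.6
sqpot 125 [ 0.6502 -0.1243  0.0246] z [0.018  0.0251 0.0283] rect [ 0.6511 -0.1247] [0.0302 0.03  ] 10.9
green 226 [ 0.396  -0.0068  0.0991] z [0.0722 0.0757 0.0797] rect [ 0.3859 -0.0065] [0.0667 0.0398] 1.8
```

View pics/tray.png

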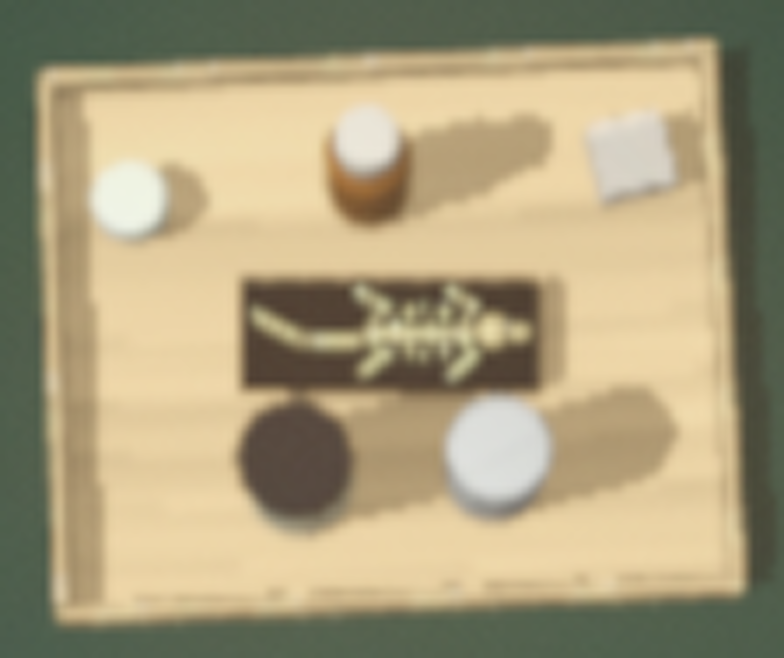

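View pics/plinth.png

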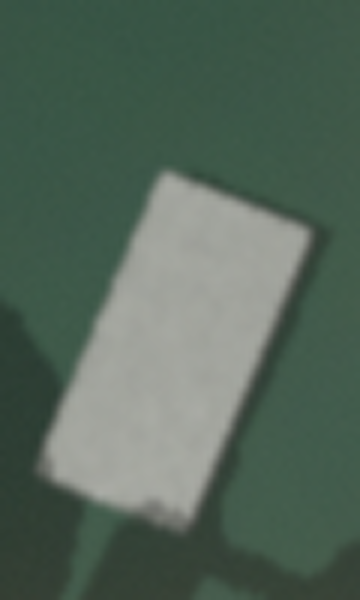

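Tray crop (7x): jar lid centred at (296,460), tin top (498,449), bottle cap (367,138), board corners about (242,278) to (540,389). Plinth crop (6x): corners (167,170), (312,233), (188,528), (40,468).

```bash
python3 - <<'E'
from h import *
c=load('top'); P=np.load('P.npy')
def px(X,Y,s,u0,v0): return (X+.5)/s-.5+u0,(Y+.5)/s-.5+v0
t=lambda X,Y,z: world(c,*px(X,Y,7,208,100),z)[:2].round(4)
print('jar',t(296,460,.081),'tin',t(498,449,.077),'bottle',t(367,138,.087))
def poly(pts,n):
    r=cv2.minAreaRect(np.array(pts,np.float32)); print(n,np.mean(pts,0).round(4),np.round(r[1],4),[round(float(np.degrees(np.arctan2(*(pts[i]-pts[i-1])[::-1]))),1) for i in range(4)])
poly([t(*p,.019) for p in((242,278),(538,276),(540,388),(242,390))],'liz')
poly([t(*p,.022) for p in((37,68),(718,38),(748,594),(57,622))],'tray')
poly([world(c,*px(*p,6,118,140),.012)[:2] for p in((167,170),(312,233),(188,528),(40,468))],'plinth')
poly([world(c,*px(*p,1.5,0,0),.004)[:2] for p in((507,221),(572,218),(583,348),(516,351))],'mat')
poly([world(c,*px(*p,1.5,0,0),.014)[:2] for p in((499,152),(564,140),(569,164),(505,178))],'turtle')
# depth-based robust: median / rect after filtering
hh=P[...,2]
def reg(u0,u1,v0,v1,z0,z1):
    p=P[v0:v1,u0:u1].reshape(-1,3); p=p[(p[:,2]>z0)&(p[:,2]<z1)]
    q=p[:,:2].astype(np.float32); cc,r=cv2.minEnclosingCircle(q); R=cv2.minAreaRect(q)
    print(len(p),'mean',p.mean(0).round(4),'circ',np.round(cc,4),round(r,4),'rect',np.round(R[0],4),np.round(R[1],4),round(R[2],1))
print('jar');reg(240,260,153,177,.074,.088)
print('tin');reg(268,290,153,175,.070,.085)
print('bot');reg(252,268,112,130,.080,.093)
print('plinth');reg(118,178,160,232,.007,.018)
print('mat');reg(330,395,140,240,.0025,.008)
E
```

```text
jar [0.5204 0.0074] tin [ 0.5244 -0.0682] bottle [ 0.6413 -0.0204]
liz [ 0.5805 -0.0284] [0.118  0.0451] [-0.4, -90.2, -179.9, 89.7]
tray [ 0.582  -0.0283] [0.2234 0.2722] [2.1, -88.1, -178.2, 91.7]
plinth [0.4437 0.2943] [0.074  0.1485] [-22.2, -114.0, 157.8, 67.6]
mat [ 0.462 -0.304] [0.2434 0.1232] [2.3, -88.0, -177.4, 91.9]
turtle [ 0.6975 -0.2904] [0.0509 0.1246] [11.2, -80.0, -170.6, 101.9]
jar
220 mean [0.5222 0.0083 0.0806] circ [0.5226 0.0086] 0.0221 rect [0.5217 0.0084] [0.0394 0.0419] 89.2
tin
174 mean [ 0.5247 -0.0684  0.0771] circ [ 0.525  -0.0685] 0.0196 rect [ 0.524 -0.069] [0.0369 0.0365] 88.4
bot
68 mean [ 0.6418 -0.0202  0.0864] circ [ 0.6418 -0.0194] 0.0123 rect [ 0.6417 -0.0204] [0.0211 0.023 ] 89.4
plinth
1467 mean [0.4425 0.2961 0.0119] circ [0.4647 0.2938] 0.1188 rect [0.4564 0.295 ] [0.1921 0.1629] 1.2
mat
2927 mean [ 0.4629 -0.3025  0.0045] circ [ 0.4651 -0.3028] 0.164 rect [ 0.4625 -0.3026] [0.1802 0.2794] 88.6
```

jog_arm:
  targets:
    - [6.4,[-32.5,7.4,-47.1],-0.43]
    - [6.4,[-32.5,7.4,-47.1],-0.43]
    - [6.4,[-32.5,7.4,-47.1],-0.43]
    - [6.4,[-32.5,7.4,-47.1],-0.43]
    - [6.4,[-32.5,7.4,-47.1],-0.43]
    - [6.4,[-32.5,7.4,-47.1],-0.43]
    - [6.4,[-32.5,7.4,-47.1],-0.43]
    - [6.4,[-32.5,7.4,-47.1],-0.43]
    - [6.4,[-32.5,7.4,-47.1],-0.43]
    - [6.4,[-32.5,7.4,-47.1],-0.43]
  grip_force: 15

```text
time_s: 1.1
ee_pos: [0.4778, 0.0815, 0.1615]
eef_rot: [-1.571, -0.0, 1.571]
force: [1.1, 0.2, 0.1]
grip_width: 0.0641
```

jog_arm:
  targets:
    - [6.4,[-6.6,1.0,-3.9],0]
    - [6.4,[-6.6,1.0,-3.9],0]
    - [6.4,[-6.6,1.0,-3.9],0]
    - [6.4,[-6.6,1.0,-3.9],0]
    - [6.4,[-6.6,1.0,-3.9],0]

```text
time_s: 1.6
ee_pos: [0.5158, 0.0184, 0.1518]
eef_rot: [-1.571, -0.0, 1.572]
force: [-0.3, -0.4, 0.1]
grip_width: 0.0641
```

jog_arm:
  targets:
    - [6.4,[0,0,0],0]
    - [6.4,[0,0,0],0]

```text
time_s: 1.8
ee_pos: [0.5161, 0.0183, 0.1521]
eef_rot: [-1.571, -0.0, 1.572]
force: [0.1, 1.0, 0.4]
grip_width: 0.0641
```

jog_arm:
  targets:
    - [6.4,[-1.0,0,-0.5],0]
    - [6.4,[-1.0,0,-0.5],0]
    - [6.4,[-1.0,5,-0.5],0]
    - [6.4,[-1.0,9,-0.5],0]
    - [6.4,[-1.0,11.2,-0.5],0]
    - [6.4,[-1.0,11.2,-0.5],0]
    - [6.4,[-1.0,11.2,-0.5],0]

```text
time_s: 2.5
ee_pos: [0.5216, 0.0074, 0.0405]
eef_rot: [-1.571, 0.0, 1.571]
force: [1.2, -0.8, 0.4]
grip_width: 0.0641
```

jog_arm:
  targets:
    - [4,[0,0,0],0]
    - [4,[0,0,0],0]
    - [4,[0,0,0],0]
    - [4,[0,0,0],0]
    - [4,[0,0,0],0]
    - [4,[0,0,0],0]
    - [4,[0,0,0],0]
    - [4,[0,0,0],0]

```text
time_s: 3.3
ee_pos: [0.5218, 0.0075, 0.0408]
eef_rot: [-1.572, 0.0, 1.571]
force: [-2.0, -0.1, 6.9]
grip_width: 0.0436
```

jog_arm:
  targets:
    - [4,[0,-3,0],0]
    - [4,[0,-7,0],0]
    - [4,[0,-10,0],0]
    - [4,[-3,-10,-0.2],0]
    - [4,[-31.2,-10,-1.8],0]
    - [4,[-31.2,-10,-1.8],0]
    - [4,[-31.2,-10,-1.8],0]
    - [4,[-31.2,-10,-1.8],0]
    - [4,[-31.2,-10,-1.8],0]
    - [4,[-31.2,-10,-1.8],0]
  grip_force: 20

```text
time_s: 4.3
ee_pos: [0.5387, -0.3076, 0.1397]
eef_rot: [-1.571, 0.0, 1.569]
force: [1.1, -0.2, -1.3]
grip_width: 0.0441
```

jog_arm:
  targets:
    - [4,[0,0,0],0]

```text
time_s: 4.4
ee_pos: [0.5385, -0.3081, 0.1393]
eef_rot: [-1.57, 0.0, 1.567]
force: [-0.5, 0.7, -1.8]
grip_width: 0.0442
```

jog_arm:
  targets:
    - [4,[0.3,4,0],0]
    - [4,[0.3,8,0],0]
    - [4,[0.3,9.4,0],0]
    - [4,[0.3,9.7,0],0]
    - [4,[0.3,9.9,0],0]
    - [4,[0.3,9.9,0],0]

```text
time_s: 5.0
ee_pos: [0.5401, -0.3017, 0.0425]
eef_rot: [-1.573, 0.001, 1.571]
force: [0.1, -0.2, -1.5]
grip_width: 0.0439
```

jog_arm:
  targets:
    - [6.4,[0,0,0],0]
    - [6.4,[0,0,0],0]
    - [6.4,[0,0,0],0]
    - [6.4,[0,0,0],0]
    - [6.4,[0,0,0],0]

```text
time_s: 5.5
ee_pos: [0.5393, -0.3015, 0.0409]
eef_rot: [-1.571, 0.0, 1.571]
force: [0.6, -0.3, -0.7]
grip_width: 0.0641
```

jog_arm:
  targets:
    - [6.4,[0,-5,0],0]
    - [6.4,[0,-10,0],0]
    - [6.0,[0,-11,0],0]
    - [6.0,[23.3,-11,1.5],0]
    - [6.0,[23.3,-11,1.5],0]
    - [6.0,[23.3,-11,1.5],0]
    - [6.0,[23.3,-11,1.5],0]
    - [6.0,[23.3,-11,1.5],0]
    - [6.0,[23.3,-11,1.5],0]
    - [6.0,[23.3,-11,1.5],0]

```text
time_s: 6.5
ee_pos: [0.5243, -0.0682, 0.1507]
eef_rot: [-1.571, 0.0, 1.572]
force: [0.6, 0.2, 0.1]
grip_width: 0.0599
```

jog_arm:
  targets:
    - [6.0,[0,0,0],0]

```text
time_s: 6.6
ee_pos: [0.5243, -0.0693, 0.1506]
eef_rot: [-1.571, 0.0, 1.57]
force: [0.8, -0.4, -0.4]
grip_width: 0.0599
```

jog_arm:
  targets:
    - [6.0,[0,5,0],0]
    - [6.0,[0,9,0],0]
    - [6.0,[0,11,0],0]
    - [6.0,[0,11,0],0]
    - [6.0,[0,11,0],0]
  grip_force: 15

```text
time_s: 7.1
ee_pos: [0.5246, -0.0693, 0.0413]
eef_rot: [-1.571, 0.0, 1.57]
force: [-0.1, 0.0, -0.2]
grip_width: 0.0602
```

jog_arm:
  targets:
    - [3.5,[0,0,0],0]
    - [3.5,[0,0,0],0]
    - [3.5,[0,0,0],0]
    - [3.5,[0,0,0],0]
    - [3.5,[0,0,0],0]
    - [3.5,[0,0,0],0]
    - [3.5,[0,0,0],0]
    - [3.5,[0,0,0],0]

```text
time_s: 7.9
ee_pos: [0.5247, -0.0686, 0.0416]
eef_rot: [-1.572, 0.0, 1.571]
force: [-1.0, -0.9, 6.7]
grip_width: 0.0388
```

jog_arm:
  targets:
    - [3.5,[0,-3,0],0]
    - [3.5,[0,-7,0],0]
    - [3.5,[0,-10,0],0]
    - [3.5,[-3,-10,0.8],0]
    - [3.5,[-23.4,-10,6.5],0]
    - [3.5,[-23.4,-10,6.5],0]
    - [3.5,[-23.4,-10,6.5],0]
    - [3.5,[-23.4,-10,6.5],0]
    - [3.5,[-23.4,-10,6.5],0]
    - [3.5,[-23.4,-10,6.5],0]
  grip_force: 20

```text
time_s: 8.9
ee_pos: [0.4586, -0.3036, 0.1406]
eef_rot: [-1.571, -0.0, 1.568]
force: [0.5, 0.7, -0.2]
grip_width: 0.0389
```

jog_arm:
  targets:
    - [3.5,[0,0,0],0]
    - [3.5,[0,0,0],0]

```text
time_s: 9.1
ee_pos: [0.4598, -0.301, 0.1408]
eef_rot: [-1.571, -0.0, 1.573]
force: [-0.3, -0.7, -1.3]
grip_width: 0.0391
```

jog_arm:
  targets:
    - [3.5,[0,4,0],0]
    - [3.5,[0,8,0],0]
    - [3.5,[0,9.4,0],0]
    - [3.5,[0,9.8,0],0]
    - [3.5,[0,10,0],0]
    - [3.5,[0,10,0],0]
    - [3.5,[0,10,0],0]

```text
time_s: 9.8
ee_pos: [0.4599, -0.3028, 0.0422]
eef_rot: [-1.572, 0.001, 1.571]
force: [-0.3, 0.2, -0.9]
grip_width: 0.039
```

jog_arm:
  targets:
    - [6.0,[0,0,0],0]
    - [6.0,[0,0,0],0]
    - [6.0,[0,0,0],0]
    - [6.0,[0,0,0],0]
    - [6.0,[0,0,0],0]

```text
time_s: 10.3
ee_pos: [0.4593, -0.3025, 0.0408]
eef_rot: [-1.571, 0.0, 1.571]
force: [-0.9, 0.1, -0.3]
grip_width: 0.06
```

jog_arm:
  targets:
    - [6.0,[0,-5,0],0]
    - [6.0,[0,-10,0],0]
    - [5.4,[0,-11,0],0]
    - [5.4,[28.2,-11,-18.2],0]
    - [5.4,[28.2,-11,-18.2],0]
    - [5.4,[28.2,-11,-18.2],0]
    - [5.4,[28.2,-11,-18.2],0]
    - [5.4,[28.2,-11,-18.2],0]
    - [5.4,[28.2,-11,-18.2],0]
    - [5.4,[28.2,-11,-18.2],0]

```text
time_s: 11.3
ee_pos: [0.6422, -0.0175, 0.1502]
eef_rot: [-1.57, -0.0, 1.572]
force: [0.6, -0.1, 0.6]
grip_width: 0.0543
```

jog_arm:
  targets:
    - [5.4,[0,0,0],0]
    - [5.4,[0,0,0],0]

```text
time_s: 11.5
ee_pos: [0.6411, -0.02, 0.1499]
eef_rot: [-1.57, 0.0, 1.572]
force: [0.2, 0.2, -0.6]
grip_width: 0.0542
```

jog_arm:
  targets:
    - [5.4,[0,5,0],0]
    - [5.4,[0,9,0],0]
    - [5.4,[0,11,0],0]
    - [5.4,[0,11,0],0]
    - [5.4,[0,11,0],0]
  grip_force: 15

```text
time_s: 12.0
ee_pos: [0.6413, -0.0214, 0.0417]
eef_rot: [-1.571, 0.0, 1.57]
force: [0.7, 0.3, -0.1]
grip_width: 0.0542
```

jog_arm:
  targets:
    - [3.0,[0,0,0],0]
    - [3.0,[0,0,0],0]
    - [3.0,[0,0,0],0]
    - [3.0,[0,0,0],0]
    - [3.0,[0,0,0],0]
    - [3.0,[0,0,0],0]
    - [3.0,[0,0,0],0]
    - [3.0,[0,0,0],0]

```text
time_s: 12.8
ee_pos: [0.6417, -0.0205, 0.0419]
eef_rot: [-1.572, 0.0, 1.571]
force: [-0.9, -0.6, 5.8]
grip_width: 0.0336
```

jog_arm:
  targets:
    - [3.0,[0,-3,0],0]
    - [3.0,[0,-7,0],0]
    - [3.0,[0,-10,0],0]
    - [3.0,[-3,-10,2.7],0]
    - [3.0,[-28.4,-10,25.7],0]
    - [3.0,[-28.4,-10,25.7],0]
    - [3.0,[-28.4,-10,25.7],0]
    - [3.0,[-28.4,-10,25.7],0]
    - [3.0,[-28.4,-10,25.7],0]
    - [3.0,[-28.4,-10,25.7],0]
  grip_force: 20

```text
time_s: 13.8
ee_pos: [0.4113, -0.2739, 0.141]
eef_rot: [-1.571, 0.0, 1.571]
force: [1.0, -0.3, -1.2]
grip_width: 0.0335
```

jog_arm:
  targets:
    - [3.0,[0,0,0],0]
    - [3.0,[0,0,0],0]

```text
time_s: 14.0
ee_pos: [0.4125, -0.2734, 0.141]
eef_rot: [-1.571, 0.0, 1.569]
force: [0.4, -0.2, -0.6]
grip_width: 0.0336
```

jog_arm:
  targets:
    - [3.0,[-3.0,0,2.8],0]
    - [3.0,[-3.0,0,2.8],0]
    - [3.0,[-3.0,4,2.8],0]
    - [3.0,[-3.0,8,2.8],0]
    - [3.0,[-3.0,9.4,2.8],0]
    - [3.0,[-3.0,9.8,2.8],0]
    - [3.0,[-3.0,10.0,2.8],0]
    - [3.0,[-3.0,10.0,2.8],0]
    - [3.0,[-3.0,10.0,2.8],0]

```text
time_s: 14.9
ee_pos: [0.3856, -0.303, 0.0418]
eef_rot: [-1.572, 0.001, 1.571]
force: [0.0, 0.1, -2.3]
grip_width: 0.0332
```

jog_arm:
  targets:
    - [5.4,[0,0,0],0]
    - [5.4,[0,0,0],0]
    - [5.4,[0,0,0],0]
    - [5.4,[0,0,0],0]
    - [5.4,[0,0,0],0]

```text
time_s: 15.4
ee_pos: [0.3849, -0.3029, 0.0409]
eef_rot: [-1.571, 0.0, 1.571]
force: [0.1, -0.7, -0.1]
grip_width: 0.0539
```

jog_arm:
  targets:
    - [5.4,[0,-5,0],0]
    - [5.4,[0,-10,0],0]
    - [6.8,[0,-11,0],0]
    - [6.8,[27.5,-11,-19.6],1.571]
    - [6.8,[27.5,-11,-19.6],1.571]
    - [6.8,[27.5,-11,-19.6],1.571]
    - [6.8,[27.5,-11,-19.6],1.571]
    - [6.8,[27.5,-11,-19.6],1.571]
    - [6.8,[27.5,-11,-19.6],1.571]
    - [6.8,[27.5,-11,-19.6],1.571]

```text
time_s: 16.4
ee_pos: [0.5684, -0.0451, 0.1502]
eef_rot: [-1.57, 0.0, 0.621]
force: [1.2, 0.2, 0.1]
grip_width: 0.068
```

jog_arm:
  targets:
    - [6.8,[0,0,0],0]

```text
time_s: 16.5
ee_pos: [0.5694, -0.0428, 0.1499]
eef_rot: [-1.57, -0.0, 0.623]
force: [-0.1, -1.2, 0.4]
grip_width: 0.0678
```

jog_arm:
  targets:
    - [6.8,[1.8,0,0.5],0.622]
    - [6.8,[1.8,0,0.5],0.622]
    - [6.8,[1.8,0,0.5],0.622]
    - [6.8,[1.8,0,0.5],0.622]
    - [6.8,[1.8,0,0.5],0.622]
    - [6.8,[1.8,0,0.5],0.622]

```text
time_s: 17.1
ee_pos: [0.5792, -0.0326, 0.1505]
eef_rot: [-1.571, 0.0, 0.008]
force: [0.1, 0.1, -0.5]
grip_width: 0.0678
```

```bash
cat >> h.py <<'E'
def pts(c):
    h,w=c['range_z'].shape; K=c['camera_matrix'];W=np.linalg.inv(c['world_to_cam'])
    v,u=np.mgrid[:h,:w]; d=c['range_z']
    return np.stack([(u-K[0,2])/K[0,0]*d,-(v-K[1,2])/K[1,1]*d,-d],-1)@W[:3,:3].T+W[:3,3]
def cyl(P,x,y,z,r=.028,dz=.007):
    m=(np.hypot(P[...,0]-x,P[...,1]-y)<r)&(abs(P[...,2]-z)<dz); p=P[m]
    cc,R=cv2.minEnclosingCircle(p[:,:2].astype(np.float32)); print((x,y),len(p),'mean',p.mean(0).round(4),'circ',np.round(cc,4),round(R,4))
E
python3 - <<'E'
from h import *
o=ctrl.get_obs(); print(o['ee_pos'],o['eef_rot'])
c=cap('top'); save(c['img'],'top1.png',1.5); P=pts(c)
cyl(P,.5395,-.3017,.080);cyl(P,.4595,-.3025,.076);cyl(P,.385,-.303,.086)
P=np.load('P.npy'); print('orig');cyl(P,.5215,.0079,.081);cyl(P,.5246,-.0684,.077);cyl(P,.6416,-.0203,.087)
E
```

```text
[ 0.57915177 -0.0325695   0.15046315] [-1.57081121e+00  4.89836794e-04  7.95268335e-03]
(0.5395, -0.3017) 226 mean [ 0.5405 -0.2997  0.0794] circ [ 0.5407 -0.3   ] 0.0219
(0.4595, -0.3025) 179 mean [ 0.4603 -0.3008  0.0757] circ [ 0.4606 -0.3018] 0.0199
(0.385, -0.303) 68 mean [ 0.3869 -0.301   0.0855] circ [ 0.3867 -0.3013] 0.0124
orig
(0.5215, 0.0079) 220 mean [0.5222 0.0083 0.0806] circ [0.5226 0.0086] 0.0221
(0.5246, -0.0684) 174 mean [ 0.5247 -0.0684  0.0771] circ [ 0.525  -0.0685] 0.0196
(0.6416, -0.0203) 68 mean [ 0.6418 -0.0202  0.0864] circ [ 0.6418 -0.0194] 0.0123
```

View pics/top1.png

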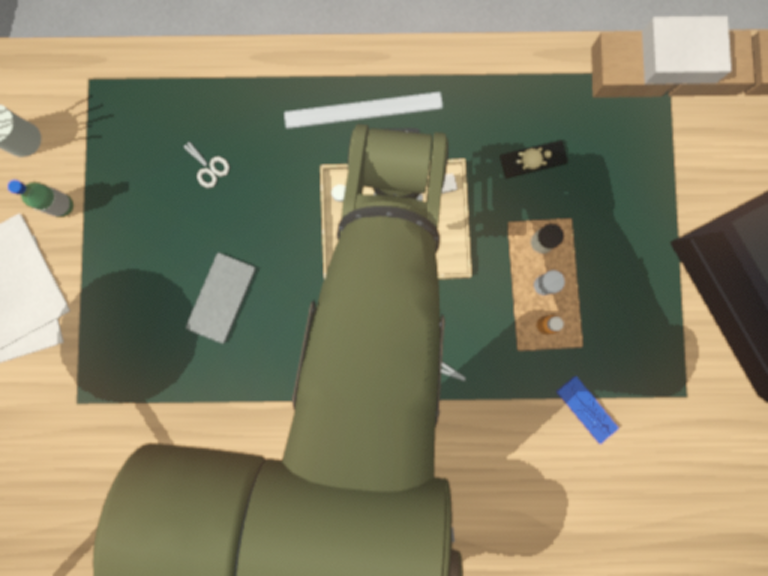

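Everything stands upright on the mat: jar at (550,236), tin (551,282), bottle (553,325) in 1.5x pixels. The camera reads about 1.7 mm high in y compared with the TCP. Next is the lizard board.

jog_arm:
  targets:
    - [6.8,[0.1,0,0.3],0.008]
    - [6.8,[0.1,5,0.3],0.008]
    - [6.8,[0.1,9,0.3],0.008]
    - [6.8,[0.1,11.5,0.3],0.008]
    - [6.8,[0.1,12.2,0.3],0.008]
    - [6.8,[0.1,12.3,0.3],0.008]
    - [6.8,[0.1,12.3,0.3],0.008]
    - [6.8,[0.1,12.3,0.3],0.008]
  grip_force: 20

```text
time_s: 17.95
ee_pos: [0.5812, -0.0293, 0.0294]
eef_rot: [-1.571, -0.002, -0.003]
force: [0.5, -0.2, -0.0]
grip_width: 0.0683
```

jog_arm:
  targets:
    - [6.8,[0,0,0],0]

```text
time_s: 18.05
ee_pos: [0.581, -0.0293, 0.029]
eef_rot: [-1.571, -0.002, -0.003]
force: [-0.4, 0.2, 0.2]
grip_width: 0.0683
```

jog_arm:
  targets:
    - [6.8,[0,0.2,0],0]
    - [6.8,[0,0.2,0],0]
    - [4.0,[0,0.2,0],0]
    - [4.0,[0,0.2,0],0]
    - [4.0,[0,0.2,0],0]
    - [4.0,[0,0.2,0],0]
    - [4.0,[0,0.2,0],0]
    - [4.0,[0,0.2,0],0]
    - [4.0,[0,0.2,0],0]
    - [4.0,[0,0.2,0],0]

```text
time_s: 19.05
ee_pos: [0.5804, -0.0292, 0.0258]
eef_rot: [-1.571, 0.0, -0.004]
force: [-0.1, 0.2, -0.4]
grip_width: 0.0449
```

jog_arm:
  targets:
    - [4.0,[0,0,0],0]
    - [4.0,[0,0,0],0]

```text
time_s: 19.25
ee_pos: [0.5804, -0.0292, 0.0258]
eef_rot: [-1.571, -0.0, -0.004]
force: [0.3, 0.2, -0.0]
grip_width: 0.0448
```

jog_arm:
  targets:
    - [4.0,[0,-2,0],0]
    - [4.0,[0,-6,0],0]
    - [4.0,[0,-10,0],0]
    - [4.0,[-13.7,-10,32.3],-1.182]
    - [4.0,[-13.7,-10,32.3],-1.182]
    - [4.0,[-13.7,-10,32.3],-1.182]
    - [4.0,[-13.7,-10,32.3],-1.182]
    - [4.0,[-13.7,-10,32.3],-1.182]
    - [4.0,[-13.7,-10,32.3],-1.182]
    - [4.0,[-13.7,-10,32.3],-1.182]

```text
time_s: 20.25
ee_pos: [0.4437, 0.2952, 0.1259]
eef_rot: [-1.571, -0.0, 1.053]
force: [1.2, 0.1, -1.7]
grip_width: 0.0447
```

jog_arm:
  targets:
    - [4.0,[0,0,0],0]

```text
time_s: 20.35
ee_pos: [0.4424, 0.2978, 0.1258]
eef_rot: [-1.57, -0.0, 1.057]
force: [-0.1, -0.5, -1.3]
grip_width: 0.0449
```

jog_arm:
  targets:
    - [4.0,[-0.3,0,-0.3],-0.121]
    - [4.0,[-0.3,0,-0.3],-0.121]
    - [4.0,[-0.3,4,-0.3],-0.121]
    - [4.0,[-0.3,7,-0.3],-0.121]
    - [4.0,[-0.3,8,-0.3],-0.121]
    - [4.0,[-0.3,8,-0.3],-0.121]
    - [4.0,[-0.3,8,-0.3],-0.121]
    - [4.0,[-0.3,8,-0.3],-0.121]

```text
time_s: 21.15
ee_pos: [0.4468, 0.2897, 0.0474]
eef_rot: [-1.572, -0.002, 1.167]
force: [-0.9, -0.4, -1.7]
grip_width: 0.0446
```

```bash
python3 - <<'E'
from h import *
o=ctrl.get_obs(); print(o['ee_pos'],o['eef_rot'])
c0=load('scene'); c=cap('scene'); save(c['img'][150:235,320:420],'sc2.png',6)
def px(X,Y,s,u0,v0): return (X+.5)/s-.5+u0,(Y+.5)/s-.5+v0
q=world(c,360,190,.012); print(q)
E
```

```text
[0.44675005 0.28973547 0.04738317] [-1.57228323 -0.00195836  1.16660486]
[0.44408563 0.26711596 0.012     ]
```

View pics/sc2.png

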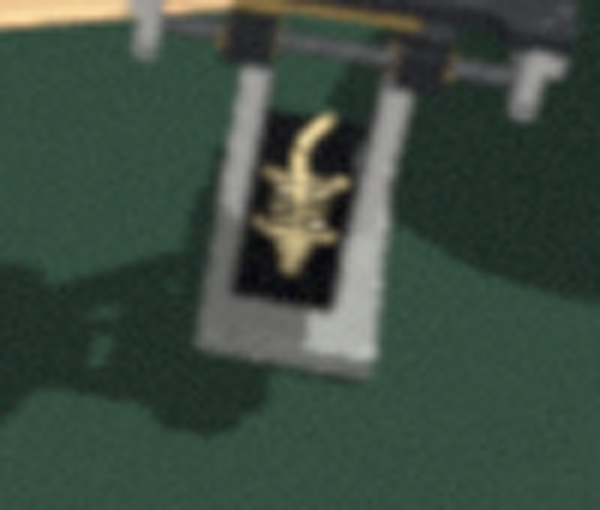

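The board is held level over the plinth, with plinth visible on both sides. Fine correction, then lower.

jog_arm:
  targets:
    - [4.0,[0.2,0,0.45],-0.011]
    - [4.0,[0.2,0,0.45],-0.011]
    - [4.0,[0.2,0.7,0.45],-0.011]
    - [4.0,[0.2,1.1,0.45],-0.011]
    - [4.0,[0.2,1.1,0.45],-0.011]
    - [4.0,[0.2,1.1,0.45],-0.011]

```text
time_s: 21.8
ee_pos: [0.4425, 0.2929, 0.0346]
eef_rot: [-1.571, 0.0, 1.178]
force: [-0.3, -0.4, -1.7]
grip_width: 0.0447
```

jog_arm:
  targets:
    - [4.0,[0.05,0.15,-0.05],0]
    - [4.0,[0.05,0.15,-0.05],0]
    - [4.0,[0.05,0.15,-0.05],0]

```text
time_s: 22.1
ee_pos: [0.4433, 0.2933, 0.0334]
eef_rot: [-1.571, -0.0, 1.178]
force: [0.6, -0.3, -0.8]
grip_width: 0.0446
```

jog_arm:
  targets:
    - [6.4,[0,0,0],0]
    - [6.4,[0,0,0],0]
    - [6.4,[0,0,0],0]
    - [6.4,[0,0,0],0]
    - [6.4,[0,0,0],0]

```text
time_s: 22.6
ee_pos: [0.4433, 0.2933, 0.0334]
eef_rot: [-1.571, -0.0, 1.178]
force: [0.6, -0.2, -1.0]
grip_width: 0.0641
```

jog_arm:
  targets:
    - [6.4,[0,-4,0],0]
    - [6.4,[0,-8,0],0]
    - [6.4,[0,-12,0],0]
    - [6.4,[10,-12,20],0]
    - [6.4,[10,-12,20],0]
    - [6.4,[10,-12,20],0]
    - [6.4,[10,-12,20],0]
    - [6.4,[10,-12,20],0]

```text
time_s: 23.4
ee_pos: [0.294, 0.4644, 0.1534]
eef_rot: [-1.57, -0.0, 1.181]
force: [-0.6, 0.3, -0.3]
grip_width: 0.0642
```

```bash
python3 - <<'E'
from h import *
c=cap('top'); save(c['img'][140:240,118:188],'pl2.png',7); save(c['img'],'top2.png',1.2)
E
```

```text
(no output)
```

View pics/pl2.png

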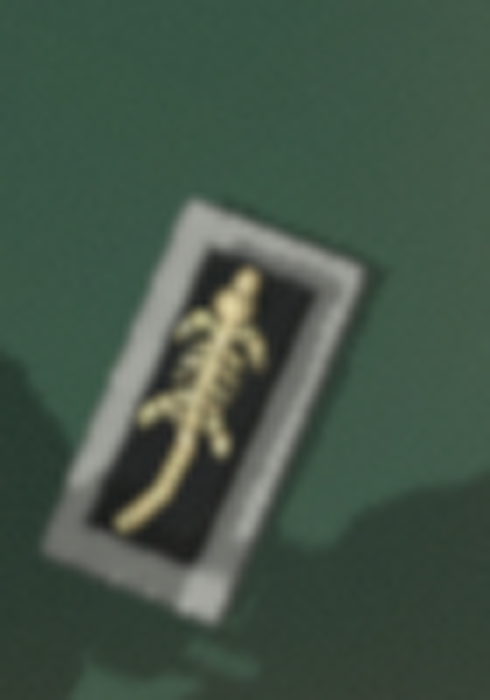

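```bash
python3 - <<'E'
from h import *
c=load('top'); c0=None
def px(X,Y,s,u0,v0): return (X+.5)/s-.5+u0,(Y+.5)/s-.5+v0
def poly(q,z,n):
    p=np.array([world(c,*px(*a,7,118,140),z)[:2] for a in q],np.float32); r=cv2.minAreaRect(p)
    print(n,p.mean(0),r[0],r[1],[round(float(np.degrees(np.arctan2(*(p[i]-p[i-1])[::-1]))),1) for i in range(4)])
poly([(195,198),(365,265),(217,625),(43,547)],.012,'plinth')
poly([(204,248),(316,290),(198,566),(88,522)],.026,'board')
P=pts(c); L=(P[...,0]>.34)&(P[...,0]<.55)&(P[...,1]>.22)&(P[...,1]<.37)
for n,a,b in(('plinth+board',.006,.05),('board',.0195,.05)):
    m=(L&(P[...,2]>a)&(P[...,2]<b)).astype(np.uint8); k,l,st,_=cv2.connectedComponentsWithStats(m); i=1+st[1:,4].argmax()
    q=P[l==i][:,:2]; r=cv2.minAreaRect(q.astype(np.float32)); C=np.cov(q.T); e=np.linalg.eigh(C)[1][:,1]
    print(n,len(q),'mean',q.mean(0).round(4),'rect',np.round(r[0],4),np.round(r[1],4),round(r[2],1),'pca',round(np.degrees(np.arctan(e[1]/e[0])),1))
E
```

```text
plinth [0.4434703  0.29479936] (0.4428260922431946, 0.29522496461868286) (0.07559898495674133, 0.15239547193050385) [-22.7, -112.1, 158.2, 65.6]
board [0.44309494 0.29228568] (0.44321781396865845, 0.2920345962047577) (0.047301411628723145, 0.1161368191242218) [-22.1, -111.1, 157.5, 67.9]
plinth+board 1485 mean [0.442  0.2936] rect [0.4429 0.2963] [0.0764 0.1557] 67.7 pca -22.7
board 737 mean [0.4437 0.2933] rect [0.4441 0.2944] [0.0466 0.1198] 66.4 pca -23.9
```

jog_arm:
  targets:
    - [5.4,[-67.5,0,-37.6],-0.39]
    - [5.4,[-67.5,0,-37.6],-0.39]
    - [5.4,[-67.5,0,-37.6],-0.39]
    - [5.4,[-67.5,0,-37.6],-0.39]
    - [5.4,[-67.5,0,-37.6],-0.39]
    - [5.4,[-67.5,0,-37.6],-0.39]
    - [5.4,[-67.5,0,-37.6],-0.39]
    - [5.4,[-67.5,0,-37.6],-0.39]
    - [5.4,[-67.5,0,-37.6],-0.39]
    - [5.4,[-67.5,0,-37.6],-0.39]

```text
time_s: 24.45
ee_pos: [0.3541, -0.0352, 0.1537]
eef_rot: [-1.572, 0.0, 1.568]
force: [0.5, 0.9, 0.8]
grip_width: 0.0538
```

jog_arm:
  targets:
    - [5.4,[0,0,0],0]

```text
time_s: 24.55
ee_pos: [0.3545, -0.0381, 0.1536]
eef_rot: [-1.572, 0.001, 1.561]
force: [-0.0, 0.2, -1.0]
grip_width: 0.0539
```

jog_arm:
  targets:
    - [5.4,[-26.5,0,-3.3],-0.01]
    - [5.4,[-26.5,0,-3.3],-0.01]
    - [5.4,[-26.5,0,-3.3],-0.01]
    - [5.4,[-26.5,0,-3.3],-0.01]
    - [5.4,[-26.5,0,-3.3],-0.01]
    - [5.4,[-26.5,0,-3.3],-0.01]
    - [5.4,[-26.5,0,-3.3],-0.01]
    - [5.4,[-26.5,0,-3.3],-0.01]
    - [5.4,[-26.5,0,-3.3],-0.01]
    - [5.4,[-26.5,0,-3.3],-0.01]

```text
time_s: 25.55
ee_pos: [0.387, -0.297, 0.1536]
eef_rot: [-1.571, 0.0, 1.58]
force: [-1.1, -0.6, -0.5]
grip_width: 0.0538
```

jog_arm:
  targets:
    - [5.4,[0,0,0],0]

```text
time_s: 25.65
ee_pos: [0.3869, -0.2974, 0.1536]
eef_rot: [-1.571, 0.0, 1.579]
force: [-0.4, -0.1, 0.2]
grip_width: 0.0539
```

jog_arm:
  targets:
    - [5.4,[-0.55,0,0.2],0.008]
    - [5.4,[-0.55,0,0.2],0.008]
    - [5.4,[-0.55,5,0.2],0.008]
    - [5.4,[-0.55,9,0.2],0.008]
    - [5.4,[-0.55,11.2,0.2],0.008]
    - [5.4,[-0.55,11.2,0.2],0.008]
    - [5.4,[-0.55,11.2,0.2],0.008]
  grip_force: 15

```text
time_s: 26.35
ee_pos: [0.385, -0.3039, 0.042]
eef_rot: [-1.571, 0.0, 1.57]
force: [1.1, 0.2, 0.3]
grip_width: 0.0541
```

jog_arm:
  targets:
    - [5.4,[0,0,0],0]

```text
time_s: 26.45
ee_pos: [0.3854, -0.3042, 0.0429]
eef_rot: [-1.573, 0.002, 1.57]
force: [0.6, -0.7, 1.1]
grip_width: 0.054
```

jog_arm:
  targets:
    - [3,[0,0,0],0]
    - [3,[0,0,0],0]
    - [3,[0,0,0],0]
    - [3,[0,0,0],0]
    - [3,[0,0,0],0]
    - [3,[0,0,0],0]
    - [3,[0,0,0],0]
    - [3,[0,0,0],0]

```text
time_s: 27.25
ee_pos: [0.385, -0.3037, 0.0419]
eef_rot: [-1.571, 0.0, 1.57]
force: [-1.7, 2.2, 6.4]
grip_width: 0.0333
```

jog_arm:
  targets:
    - [3.0,[0,-3,0],0]
    - [3.0,[0,-7,0],0]
    - [3.0,[0,-10,0],0]
    - [3.0,[3,-10,-2.7],0]
    - [3.0,[28.2,-10,-25.6],0]
    - [3.0,[28.2,-10,-25.6],0]
    - [3.0,[28.2,-10,-25.6],0]
    - [3.0,[28.2,-10,-25.6],0]
    - [3.0,[28.2,-10,-25.6],0]
    - [3.0,[28.2,-10,-25.6],0]
  grip_force: 20

```text
time_s: 28.25
ee_pos: [0.6146, -0.0498, 0.1412]
eef_rot: [-1.57, 0.0, 1.571]
force: [0.4, -1.0, -1.3]
grip_width: 0.0332
```

jog_arm:
  targets:
    - [3.0,[0,0,0],0]
    - [3.0,[0,0,0],0]

```text
time_s: 28.45
ee_pos: [0.6135, -0.0509, 0.1405]
eef_rot: [-1.569, -0.0, 1.572]
force: [0.3, -0.4, -0.5]
grip_width: 0.0334
```

jog_arm:
  targets:
    - [3.0,[2.9,0,-2.8],0]
    - [3.0,[2.9,0,-2.8],0]
    - [3.0,[2.9,4,-2.8],0]
    - [3.0,[2.9,8,-2.8],0]
    - [3.0,[2.9,9.0,-2.8],0]
    - [3.0,[2.9,9.0,-2.8],0]
    - [3.0,[2.9,9.0,-2.8],0]

```text
time_s: 29.15
ee_pos: [0.6424, -0.0233, 0.0534]
eef_rot: [-1.573, 0.0, 1.57]
force: [0.2, -0.1, -0.7]
grip_width: 0.0332
```

jog_arm:
  targets:
    - [3.0,[0,0,0],0]

```text
time_s: 29.25
ee_pos: [0.6426, -0.0231, 0.0537]
eef_rot: [-1.574, 0.0, 1.57]
force: [-0.1, 1.0, -0.1]
grip_width: 0.0334
```

jog_arm:
  targets:
    - [3.0,[0.1,0,0.1],0]
    - [3.0,[0.1,0.6,0.1],0]
    - [3.0,[0.1,1.0,0.1],0]
    - [3.0,[0.1,1.0,0.1],0]
    - [3.0,[0.1,1.0,0.1],0]

```text
time_s: 29.75
ee_pos: [0.6412, -0.0216, 0.042]
eef_rot: [-1.572, 0.0, 1.571]
force: [-0.4, -0.1, 5.6]
grip_width: 0.0332
```

jog_arm:
  targets:
    - [5.4,[0,0,0],0]
    - [5.4,[0,0,0],0]
    - [5.4,[0,0,0],0]
    - [5.4,[0,0,0],0]
    - [5.4,[0,0,0],0]

```text
time_s: 30.25
ee_pos: [0.6406, -0.0217, 0.0412]
eef_rot: [-1.571, 0.0, 1.57]
force: [-0.5, -0.5, -0.1]
grip_width: 0.054
```

jog_arm:
  targets:
    - [5.4,[0,-5,0],0]
    - [5.4,[0,-10,0],0]
    - [6.0,[0,-11,0],0]
    - [6.0,[-28.1,-11,18.2],0]
    - [6.0,[-28.1,-11,18.2],0]
    - [6.0,[-28.1,-11,18.2],0]
    - [6.0,[-28.1,-11,18.2],0]
    - [6.0,[-28.1,-11,18.2],0]
    - [6.0,[-28.1,-11,18.2],0]
    - [6.0,[-28.1,-11,18.2],0]

```text
time_s: 31.25
ee_pos: [0.4566, -0.3047, 0.1511]
eef_rot: [-1.571, 0.0, 1.569]
force: [0.9, 0.1, -0.6]
grip_width: 0.06
```

jog_arm:
  targets:
    - [6.0,[0,0,0],0]
    - [6.0,[0,0,0],0]

```text
time_s: 31.45
ee_pos: [0.4582, -0.3029, 0.1511]
eef_rot: [-1.571, -0.0, 1.569]
force: [0.2, 0.8, 0.1]
grip_width: 0.0601
```

Now down on the tin.

jog_arm:
  targets:
    - [6.0,[0,5,-0.1],0]
    - [6.0,[0,9,-0.1],0]
    - [6.0,[0,11,-0.1],0]
    - [6.0,[0,11,-0.1],0]
    - [6.0,[0,11,-0.1],0]
  grip_force: 15

```text
time_s: 31.95
ee_pos: [0.4603, -0.302, 0.042]
eef_rot: [-1.571, 0.0, 1.572]
force: [0.3, -0.7, 1.3]
grip_width: 0.0601
```

jog_arm:
  targets:
    - [3.5,[0,0,0],0]
    - [3.5,[0,0,0],0]
    - [3.5,[0,0,0],0]
    - [3.5,[0,0,0],0]
    - [3.5,[0,0,0],0]
    - [3.5,[0,0,0],0]
    - [3.5,[0,0,0],0]
    - [3.5,[0,0,0],0]

```text
time_s: 32.75
ee_pos: [0.4599, -0.3029, 0.0421]
eef_rot: [-1.572, 0.001, 1.57]
force: [-0.4, 1.1, 6.3]
grip_width: 0.0388
```

jog_arm:
  targets:
    - [3.5,[0,-3,0],0]
    - [3.5,[0,-7,0],0]
    - [3.5,[0,-10,0],0]
    - [3.5,[3,-10,-0.8],0]
    - [3.5,[23.3,-10,-6.5],0]
    - [3.5,[23.3,-10,-6.5],0]
    - [3.5,[23.3,-10,-6.5],0]
    - [3.5,[23.3,-10,-6.5],0]
    - [3.5,[23.3,-10,-6.5],0]
    - [3.5,[23.3,-10,-6.5],0]
  grip_force: 20

```text
time_s: 33.75
ee_pos: [0.5248, -0.0683, 0.1413]
eef_rot: [-1.571, 0.0, 1.573]
force: [-1.1, -0.8, -0.5]
grip_width: 0.0388
```

jog_arm:
  targets:
    - [3.5,[0,0,0],0]
    - [3.5,[0,4,0],0]
    - [3.5,[0,8,0],0]
    - [3.5,[0,9,0],0]
    - [3.5,[0,9,0],0]
    - [3.5,[0,9,0],0]

```text
time_s: 34.35
ee_pos: [0.5254, -0.0705, 0.0529]
eef_rot: [-1.573, 0.0, 1.569]
force: [0.0, -0.3, -1.0]
grip_width: 0.0389
```

jog_arm:
  targets:
    - [3.5,[0,0.5,0],0]
    - [3.5,[0,0.9,0],0]
    - [3.5,[0,1.0,0],0]
    - [3.5,[0,1.0,0],0]
    - [3.5,[0,1.0,0],0]

```text
time_s: 34.85
ee_pos: [0.5254, -0.07, 0.0426]
eef_rot: [-1.573, 0.001, 1.571]
force: [-1.8, -1.8, 9.6]
grip_width: 0.039
```

jog_arm:
  targets:
    - [6.0,[0,0,0],0]
    - [6.0,[0,0,0],0]
    - [6.0,[0,0,0],0]
    - [6.0,[0,0,0],0]
    - [6.0,[0,0,0],0]

```text
time_s: 35.35
ee_pos: [0.5246, -0.0696, 0.0413]
eef_rot: [-1.571, -0.0, 1.57]
force: [0.4, 0.1, 0.4]
grip_width: 0.06
```

jog_arm:
  targets:
    - [6.0,[0,-5,0],0]
    - [6.0,[0,-10,0],0]
    - [6.4,[0,-11,0],0]
    - [6.4,[-23.2,-11,-1.5],0]
    - [6.4,[-23.2,-11,-1.5],0]
    - [6.4,[-23.2,-11,-1.5],0]
    - [6.4,[-23.2,-11,-1.5],0]
    - [6.4,[-23.2,-11,-1.5],0]
    - [6.4,[-23.2,-11,-1.5],0]
    - [6.4,[-23.2,-11,-1.5],0]

```text
time_s: 36.35
ee_pos: [0.5391, -0.3018, 0.1503]
eef_rot: [-1.57, -0.001, 1.569]
force: [0.4, 0.9, -1.0]
grip_width: 0.0637
```

jog_arm:
  targets:
    - [6.4,[0,0,0],0]
    - [6.4,[0,0,0],0]

```text
time_s: 36.55
ee_pos: [0.5398, -0.3005, 0.1514]
eef_rot: [-1.571, -0.0, 1.572]
force: [1.3, 0.2, 0.6]
grip_width: 0.0639
```

jog_arm:
  targets:
    - [6.4,[0,5,0],0]
    - [6.4,[0,9,0],0]
    - [6.4,[0,11,0],0]
    - [6.4,[0,11,0],0]
    - [6.4,[0,11,0],0]
  grip_force: 15

```text
time_s: 37.05
ee_pos: [0.5401, -0.3013, 0.0424]
eef_rot: [-1.572, 0.0, 1.571]
force: [-0.1, -1.0, 0.9]
grip_width: 0.064
```

jog_arm:
  targets:
    - [4,[0,0,0],0]
    - [4,[0,0,0],0]
    - [4,[0,0,0],0]
    - [4,[0,0,0],0]
    - [4,[0,0,0],0]
    - [4,[0,0,0],0]
    - [4,[0,0,0],0]
    - [4,[0,0,0],0]

```text
time_s: 37.85
ee_pos: [0.54, -0.3019, 0.0424]
eef_rot: [-1.572, 0.001, 1.57]
force: [-0.2, 1.3, 6.3]
grip_width: 0.0438
```

jog_arm:
  targets:
    - [4,[0,-3,0],0]
    - [4,[0,-7,0],0]
    - [4,[0,-10,0],0]
    - [4,[3,-10,0.2],0]
    - [4,[30.8,-10,1.8],0]
    - [4,[30.8,-10,1.8],0]
    - [4,[30.8,-10,1.8],0]
    - [4,[30.8,-10,1.8],0]
    - [4,[30.8,-10,1.8],0]
    - [4,[30.8,-10,1.8],0]
  grip_force: 20

```text
time_s: 38.85
ee_pos: [0.5209, 0.0094, 0.1415]
eef_rot: [-1.571, -0.0, 1.572]
force: [0.6, -0.5, -1.7]
grip_width: 0.0439
```

jog_arm:
  targets:
    - [4,[0,0,0],0]
    - [4,[0,0,0],0]

```text
time_s: 39.05
ee_pos: [0.5216, 0.0066, 0.1414]
eef_rot: [-1.571, 0.0, 1.572]
force: [-0.6, -0.6, -2.3]
grip_width: 0.044
```

jog_arm:
  targets:
    - [4,[0,4,0],0]
    - [4,[0,8,0],0]
    - [4,[0,9,0],0]
    - [4,[0,9.5,0],0]
    - [4,[0,9.8,0],0]
    - [4,[0,9.8,0],0]
    - [4,[0,9.8,0],0]

```text
time_s: 39.75
ee_pos: [0.5223, 0.0062, 0.0445]
eef_rot: [-1.573, 0.0, 1.57]
force: [0.2, 0.8, -2.2]
grip_width: 0.0439
```

jog_arm:
  targets:
    - [6.4,[0,0,0],0]
    - [6.4,[0,0,0],0]
    - [6.4,[0,0,0],0]
    - [6.4,[0,0,0],0]
    - [6.4,[0,0,0],0]

```text
time_s: 40.25
ee_pos: [0.5217, 0.0064, 0.0434]
eef_rot: [-1.571, 0.0, 1.571]
force: [-0.2, 0.4, -1.1]
grip_width: 0.0639
```

jog_arm:
  targets:
    - [6.4,[0,-5,0],0]
    - [6.4,[0,-10,0],0]
    - [6.4,[0,-12,0],0]
    - [6.4,[35,-12,12],0]
    - [6.4,[35,-12,12],0]
    - [6.4,[35,-12,12],0]
    - [6.4,[35,-12,12],0]
    - [6.4,[35,-12,12],0]
    - [6.4,[35,-12,12],0]
    - [6.4,[35,-12,12],0]

```text
time_s: 41.25
ee_pos: [0.4072, 0.3393, 0.1635]
eef_rot: [-1.571, -0.0, 1.57]
force: [1.2, 0.2, 0.4]
grip_width: 0.0638
```

jog_arm:
  targets:
    - [6.4,[12,0,8],0]
    - [6.4,[12,0,8],0]
    - [6.4,[12,0,8],0]
    - [6.4,[12,0,8],0]

```text
time_s: 41.65
ee_pos: [0.3253, 0.4608, 0.1631]
eef_rot: [-1.57, -0.0, 1.575]
force: [0.5, -0.4, 0.2]
grip_width: 0.0641
```

```bash
python3 - <<'E'
from h import *
print(ctrl.get_obs()['ee_pos'])
c=cap('top'); save(c['img'],'top3.png',1.5); P=pts(c); P0=np.load('P.npy')
for a in((.5220,.0079,.081),(.5246,-.0684,.077),(.6416,-.0203,.087)): cyl(P0,*a); cyl(P,*a)
E
```

```text
[0.32529241 0.46079049 0.16311512]
(0.522, 0.0079) 220 mean [0.5222 0.0083 0.0806] circ [0.5226 0.0086] 0.0221
(0.522, 0.0079) 220 mean [0.5231 0.0073 0.0809] circ [0.5232 0.0073] 0.0222
(0.5246, -0.0684) 174 mean [ 0.5247 -0.0684  0.0771] circ [ 0.525  -0.0685] 0.0196
(0.5246, -0.0684) 171 mean [ 0.5254 -0.0687  0.0768] circ [ 0.5259 -0.0691] 0.0196
(0.6416, -0.0203) 68 mean [ 0.6418 -0.0202  0.0864] circ [ 0.6418 -0.0194] 0.0123
(0.6416, -0.0203) 65 mean [ 0.6416 -0.0204  0.0867] circ [ 0.6417 -0.0204] 0.0117
```

View pics/top3.png

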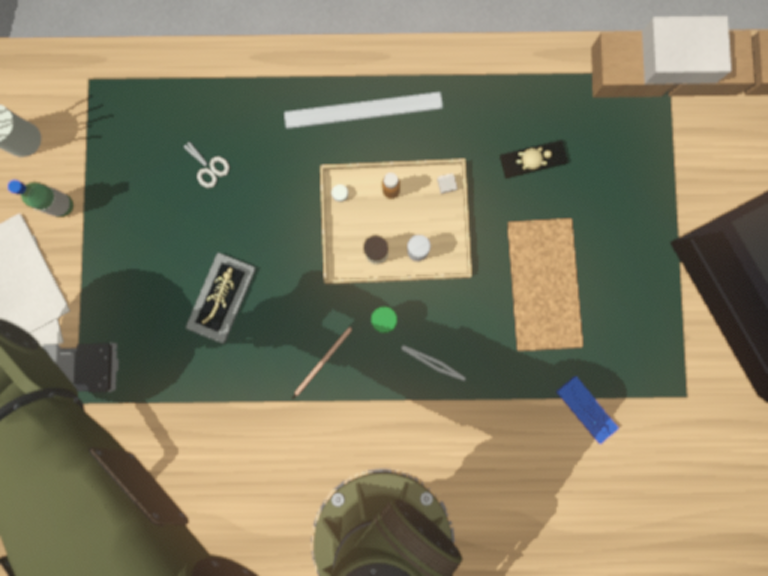

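All three are back within about 1 mm, measured with the same camera, and the turtle board and pots are unchanged. I'll take one last look at the board's centring, now in clearer light.

```bash
python3 - <<'E'
from h import *
c=load('top'); save(c['img'][164:234,118:178],'pl3.png',8)
E
```

```text
(no output)
```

View pics/pl3.png

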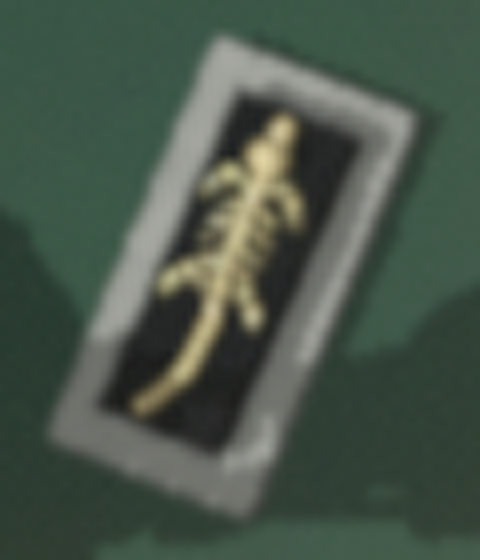

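```bash
python3 - <<'E'
from h import *
print(ctrl.hand_in(), ctrl.get_obs()['time_s'])
E
```

```text
the job is handed in; nothing more can be done
the job is handed in; nothing more can be done
```

The job is done and handed in at about 42 s on the robot's clock, against the 147 s limit. I stood the jar, tin and bottle on the cork mat and laid the lizard board on the grey plinth. Then I put the bottle, tin and jar back in the tray.

- **Jar, bottle and tin:** in the last top picture each stands upright within about 1.2 mm of where the same camera saw it at the start. That camera's y readings disagreed with the arm's position by up to about 2 mm, so its absolute positions are less certain than this before-and-after comparison.
- **Lizard board:** it lies flat on the plinth and lined up to about 1–1.5°. It measures about 2 mm off centre across the plinth's width, which is close to the calibration limit, so I left it rather than move it again.
- **Turtle board and pots:** they look unmoved in the last picture; I did not measure them again.
- **Forces:** the highest reading I saw at the end of any move was about 10 N. The gripper was clear of everything when I handed in.

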